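Turn a drawer front over under the dust shelf

ROBOT

A 6-joint arm with a two-finger parallel gripper is mounted at the origin on the work surface. World frame = base frame: x ahead of the robot, y to its left, z up, the work surface at z = 0. Lengths are in m, angles in rad, forces in N, time in s.
With the tool pointing down it reaches from about 0.25 to 0.725 m from the base axis. Payload 4 kg.
Tool frame: the origin (TCP) lies at the very end of the fingers, on their centre line; the grasp point (between the pads) lies 19 mm behind it; z points along the fingers, y is the direction in which the jaws open and shut (so a half turn about z gives the same grasp; the last joint's range is limited). The gripper opens to 85 mm and grips with 20 to 120 N. Pads are 22 mm wide; open, the fingers measure 114 mm over their backs; the gripper's body (76 mm by 85 mm) begins 54 mm behind the grasp point. The pads swing forward as they close: fully open they stand 13 mm farther back than shut.
Start: joints at [-1.325, 0.241, 0.005, 1.335, 0, 1.571], TCP at [0.122, -0.485, 0.231] pointing down, gripper open.
Joint ranges: [-2.72, 2.72], [-1.05, 1.87], [-1.09, 1.28], [-1.99, 2.15], [-1.42, 1.44], [-3.14, 3.14]. Speed limits (rad/s): [2.79, 2.79, 3.14, 3.14, 3.14, 3.14].

INTERFACE

Orientations are given as a unit quaternion [w, x, y, z].
In Python, from plant import state, cams, sign_off, recognise, regions_of, mark_of gives the robot as it stands.
- The arm moves only by the tool send_rows, never from a script. Its argument "rows" is a list of rows, each a list of 6 numbers: the shift along the world's x, y, z in mm, then the turn, a rotation vector about the world's x, y, z in degrees. In form: [[tx, ty, tz, ax, ay, az], ...]. A call has 1 to 20 rows; each row is the pose to reach, as a shift and turn from the pose measured when the call began; what a row does not reach only later rows make up. A row lasts 1/8 s, in which the tool goes at most 62.5 mm and 10.7 degrees, less where a joint would pass 70% of its speed; a pose out of reach is approached as far as the arm can. A call with a gripper value outside its range is refused whole. "claw" is the finger opening in mm, from 0 to 85.4, set as the call begins (left out, the last holds). The fingers move at their own pace and stop on an object; "grip_force" is the grip in N (left out, the last holds). Time passes only in rows, so rows that repeat a pose let the fingers close. It gives the time, the measured TCP pose, the force and the opening at its end, in the units of the state.
- state(): the state, without advancing time (a new reading comes with each control period).
- cams.camera(name): name is "side" or "top"; returns a dict with "pixels" (420x560x3 uint8, red, green, blue), "camera_matrix" (3x3 intrinsics, pixels), "R" (3x3) and "t" (3): a world point X has camera coordinates R X + t. Camera axes: x right, y down, z forward; pixel columns grow to the right and rows downward; lengths in m; the calibration is good to about 2 mm. A picture is of the moment at which its call begins. There is no depth.
- sign_off(): hands the job in, once; it reports no verdict.
Trained networks look in the newest picture that a camera, given by its name, has taken for a name from the list of things; names that differ only in an ending like _2 or _b are one class to them, and where a whole thing is asked for, a point or a joint stands for the part that bears it (a point fixed in the world has none). Each returns a list of dicts, best first, with "confidence" (0 to 1); they miss things now and then, are a little off and sometimes report something else, mostly with a low value. They report only what shows in the picture. A call takes as long as a camera call.
- recognise(camera, name): "point" ([x, y, z] in m, in world coordinates, good to about 4 mm: the middle of the surface that is visible of it).
- regions_of(camera, name): "mask" (420x560 bool, what is visible of it).
- mark_of(camera, name): "point" ([x, y, z] in m, in world coordinates, good to about 4 mm: a listed point, or the origin of a listed thing).
The state is a dict: "time": time; "q": joint angles; "joint_vel": joint speeds; "effort": joint torques, N m; "tool_pos": TCP position; "tool_rot": TCP orientation; "wrist_force": force on the tool from outside, world axes, zero at the start; "ft_torque": the same for the moment, N m; "gripper_width": finger opening in m.
Only numpy, scipy, OpenCV 4.12 (cv2) and the standard library are available. Lean on these libraries where they do the work, as an engineer would, in place of code of your own. Each camera call takes 0.05 s, during which the arm holds its last target. There are 200 camera calls.

TASK

The small drawer front lies plain back up on the drying deck beneath the low clear shelf, partly sticking out. Turn it over in place under the shelf, so that its moulded face is up for painting, and leave it lying flat, square and pushed right back against the wooden stop at the rear of the deck. Do not pull it out from under the shelf, do not bump it against the shelf; lay it down rather than letting it fall over, and leave the tins and the sanding block where they are.

Things in the scene. Friction and masses are not known exactly. Their poses are not given: they have to be found in the camera images.
- panel_centre (a point): Centre of the loose wooden drawer front: a slab 130 mm long (x), 100 wide (y), 24 thick (z), about 0.2 kg with its stick. z points out of the plain flat back: up at the start, to be down at the end. The other face is moulded: a raised frame 22 mm wide round a recess 8 mm deep. x points away from the stick, towards the stop. At the start its near edge is 25 to 45 mm out in front of the shelf.
- stick_mid (a point): Middle of the round wooden turning stick fixed in the middle of the slab's near edge; same axes as panel_centre, 120 mm from it along -x. 22 mm in diameter, 110 mm long (55 mm each way), its axis through the slab's centre, held rigidly in the slab. Free all round, in front of deck and shelf; may be gripped at any roll angle. Set upright on a long edge, the slab stands by itself.
- deck_front (a point): Fixed drying rack: point on top of its grey deck (80 mm above the bench), straight below the middle of the shelf's front edge. x points inwards from the robot to the stop, y left, z up. The deck runs from x = -20 mm to the stop and is 360 mm wide; it is 16 mm thick, on two side bearers at y = +-160 mm.
- stop_face (a point): The stop at the rear of the deck: a wooden bar across its full width, 16 mm high; this point is at the foot of its face, mid-width, 135 mm behind deck_front; same axes. Home: the slab's far edge touches it, panel_centre 65 mm in front of it.
- dust_shelf: The low clear shelf, fixed to the rack (origin at bench level below deck_front; same axes). The sheet covers x = 0 to 180 mm, y = +-220 mm, 8 mm thick with a 12 mm high aluminium front edge; its underside is 130 mm above the deck. Slim 18 mm posts at y = +-210, x = 40 and 165 mm. Two fixed tins, up to 75 mm high, stand on its rear corners.
- paint_tin: Loose paint tin to be left alone, 90 mm across, 105 mm high, on the bench left of the rack; origin at the centre of its underside.
- sanding_block: Loose sanding block to be left alone, 130 x 65 mm, 42 mm high, on the bench right of the rack; origin at the centre of its underside.
- small_tin: Loose small tin to be left alone, 74 mm across, 75 mm high, standing on the right-hand end of the deck under the shelf, 25 to 85 mm from the drawer front; origin at the centre of its underside.

How it is judged:
At the end, for the whole second after the job is handed in: The drawer front lies flat on the deck, moulded face up (within 5 degrees), at rest and released, its far edge against the stop (centre within 8 mm of the home distance), square to the stop within 5.7 degrees, and its centre within 130 mm of the middle of the deck sideways (angle between panel_centre's own z axis and vertical above 3.05 rad and z of panel_centre in the frame of deck_front below 0.016 m and x of panel_centre in the frame of deck_front between 0.062 and 0.078 m and y of panel_centre in the frame of deck_front between -0.13 and 0.13 m and angle between the x axis of panel_centre and the x axis of deck_front, either way round below 0.1 rad and linear speed of panel below 0.02 m/s); the robot touches nothing.
It fails at once if the drawer front bumps the shelf, its edge or its posts (over 2 N) (contact force between panel and dust_shelf above 2 N).
It fails at once if the drawer front is taken out from under the shelf (its centre more than 20 mm out in front of the edge, beyond the shelf's sides, or above it) (x of panel_centre in the frame of deck_front below -0.02 m or y of panel_centre in the frame of deck_front above 0.2 m or y of panel_centre in the frame of deck_front below -0.2 m or z of panel_centre in the frame of deck_front above 0.13 m).
It fails at once if the drawer front falls over or is dropped (angular speed of panel above 7 rad/s or linear speed of panel above 0.7 m/s).
It fails at once if a tin or the sanding block is shifted by more than 25 mm or knocked over (distance of any of paint_tin, sanding_block, small_tin from where it was at the start of the episode above 0.025 m or angle between any of paint_tin, sanding_block, small_tin's own z axis and vertical above 0.4 rad).
It also fails if it takes over 72 s, if anything falls off the work surface, if the arm or the gripper's body presses on something with over 40 N, if the wrist force passes 120 N, or if a joint passes its speed limit or range.

## Working session

There is one attempt and no reset: what is moved stays moved. The work goes in short steps, Python scripts to look and compute and a tool call to move; the robot and the scene stay as the last step left them, time stands still between calls to the robot, and variables do not carry over. Pictures are saved under pics/ and viewed, about 8 in all and at most 12, crops included, and the job is handed in when it is done.

Besides the shell and the picture viewer there is one more tool, called after ">>>" by a JSON object that holds its "fn" and its "kwargs". send_rows: Moves the arm, as the interface text tells. Its arguments: {"type":"object","properties":{"rows":{"type":"array"},"claw":{"type":"number"},"grip_force":{"type":"number"}},"required":["rows"]}

```bash
mkdir -p pics
cat > h.py <<'E'
import numpy as np, cv2
from plant import state, cams, sign_off, recognise, regions_of, mark_of
def pic(n,f):
    c=cams.camera(n); cv2.imwrite('pics/'+f,c['pixels'][:,:,::-1]); return c
def proj(c,X):
    p=c['camera_matrix']@(c['R']@np.array(X)+c['t']); return p[:2]/p[2]
E
python3 - <<'E'
from h import *
np.set_printoptions(precision=4,suppress=True)
a=pic('side','s1.png');b=pic('top','t1.png')
cv2.imwrite('pics/b1.png',cv2.resize(np.vstack([a['pixels'],b['pixels']])[:,:,::-1],None,fx=.71,fy=.71))
for n in ['side','top']:
  for k in ['panel_centre','stick_mid','deck_front','stop_face','small_tin','paint_tin','sanding_block']:
    r=mark_of(n,k); print(n,k,[(np.round(x['point'],4),round(x['confidence'],2)) for x in r[:2]])
  c=cams.camera(n); print(-c['R'].T@c['t'],c['R'][2])
s=state();print(s['time'],s['tool_pos'],s['tool_rot'],s['gripper_width'])
E
```

```text
side panel_centre [(array([0.6417, 0.016 , 0.0935]), 0.59)]
side stick_mid [(array([0.5182, 0.0475, 0.0927]), 0.86)]
side deck_front [(array([0.5186, 0.0498, 0.0906]), 0.57), (array([0.5986, 0.0068, 0.0778]), 0.55)]
side stop_face []
side small_tin []
side paint_tin [(array([ 0.6175,  0.2961, -0.0016]), 0.83)]
side sanding_block [(array([ 0.5294, -0.2676,  0.0012]), 0.66)]
[ 0.3848 -0.189   1.1188] [ 0.2167  0.212  -0.953 ]
top panel_centre [(array([0.639 , 0.0202, 0.0913]), 0.78)]
top stick_mid [(array([0.5196, 0.0475, 0.0905]), 0.96)]
top deck_front [(array([0.5968, 0.0035, 0.0801]), 0.94)]
top stop_face []
top small_tin [(array([ 0.5316, -0.265 , -0.0004]), 0.61)]
top paint_tin [(array([0.6187, 0.3026, 0.0011]), 0.58)]
top sanding_block [(array([ 0.5296, -0.2604,  0.0015]), 0.58), (array([0.6413, 0.0204, 0.0926]), 0.28)]
[0.4373 0.0397 1.5261] [ 0.1178  0.0184 -0.9929]
0.9 [ 0.1217 -0.485   0.2313] [ 0.      0.9925  0.1226 -0.    ] 0.0850784011804378
```

View pics/b1.png

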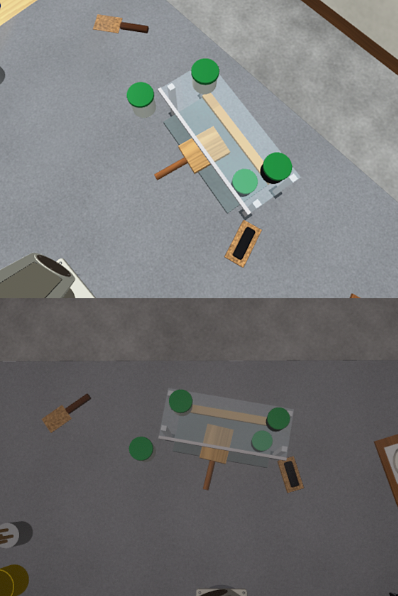

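Run:
```python
from h import *
a=cv2.imread('pics/s1.png')[90:330,180:440]; b=cv2.imread('pics/t1.png')[110:300,190:450]
cv2.imwrite('pics/b2.png',np.vstack([cv2.resize(a,(650,600))[:, :]])); cv2.imwrite('pics/b3.png',cv2.convertScaleAbs(cv2.resize(b,(780,570)),alpha=1.8))
```

```text
(no output)
```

View pics/b2.png

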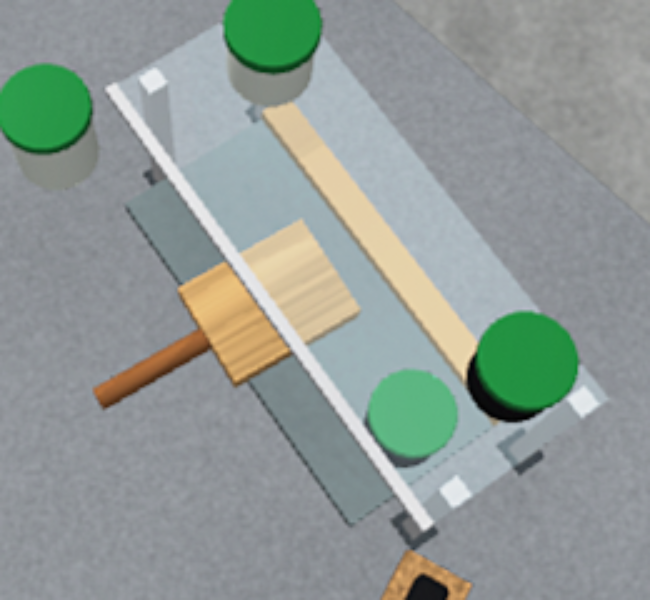

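View pics/b3.png

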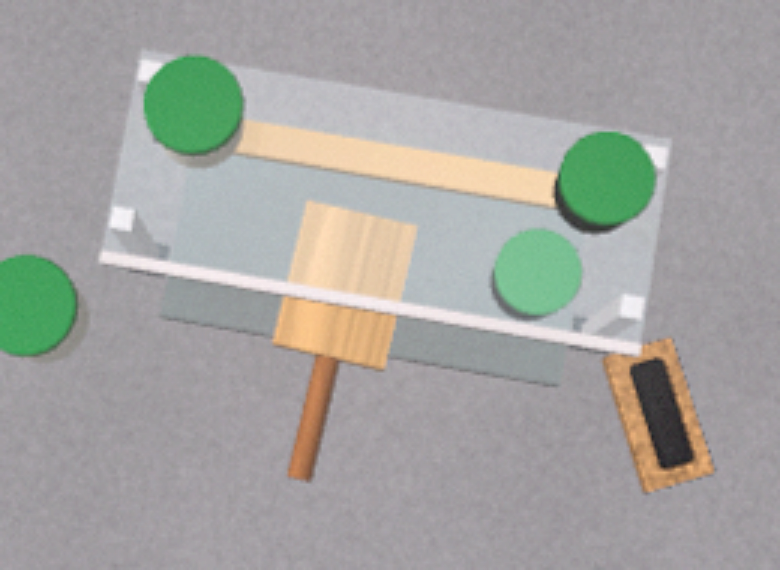

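```bash
cat >> h.py <<'E'
def back(c,uv,z):
    o=-c['R'].T@c['t']; d=c['R'].T@np.linalg.solve(c['camera_matrix'],[uv[0],uv[1],1.]); return o+d*(z-o[2])/d[2]
E
python3 - <<'E'
from h import *
np.set_printoptions(precision=4,suppress=True)
for n,sc,off,P in [('side',2.5,(180,90),dict(shelf=[(108,88),(432,525),.222],deck=[(127,208),(352,524),.08],pn=[(180,290),(236,383),.104],pf=[(303,220),(359,310),.104],stop=[(265,108),(470,380),.096],tin=[(411,413),(411,413),.155])),
 ('top',3,(190,110),dict(shelf=[(100,258),(640,348),.222],deck=[(162,318),(557,385),.08],pn=[(275,341),(385,368),.104],pf=[(308,202),(417,226),.104],stop=[(238,152),(555,205),.096],tin=[(538,272),(538,272),.155],stick=[(300,479),(324,358),.103]))]:
  c=cams.camera(n)
  for k,(p,q,z) in P.items():
    A,B=[back(c,np.array(x)/sc+off,z) for x in (p,q)]
    d=A-B; print(n,k,A,B,'mid',(A+B)/2,'len',np.linalg.norm(d),'yaw',np.degrees(np.arctan2(-d[0],d[1])))
E
```

```text
side shelf [0.6416 0.219  0.222 ] [ 0.5715 -0.2143  0.222 ] mid [0.6065 0.0024 0.222 ] len 0.438988328199455 yaw -9.19304167441561
side deck [0.6112 0.1794 0.08  ] [ 0.5523 -0.1698  0.08  ] mid [0.5818 0.0048 0.08  ] len 0.35418712901073024 yaw -9.579982918692075
side pn [0.5867 0.0803 0.104 ] [ 0.5632 -0.0154  0.104 ] mid [0.575  0.0325 0.104 ] len 0.09852407517005878 yaw -13.785446376378266
side pf [0.7129 0.0513 0.104 ] [ 0.6879 -0.0436  0.104 ] mid [0.7004 0.0039 0.104 ] len 0.09813512162617889 yaw -14.749913479245825
side stop [0.7701 0.1581 0.096 ] [ 0.7141 -0.155   0.096 ] mid [0.7421 0.0015 0.096 ] len 0.3180971897160535 yaw -10.135773324269397
side tin [ 0.6397 -0.1421  0.155 ] [ 0.6397 -0.1421  0.155 ] mid [ 0.6397 -0.1421  0.155 ] len 0.0 yaw -0.0
top shelf [0.6411 0.2187 0.222 ] [ 0.569  -0.2139  0.222 ] mid [0.6051 0.0024 0.222 ] len 0.43853002895817866 yaw -9.46040951082147
top deck [0.6093 0.1819 0.08  ] [ 0.5504 -0.1679  0.08  ] mid [0.5799 0.007  0.08  ] len 0.3546847908564984 yaw -9.560704630563821
top pn [0.5864 0.0805 0.104 ] [ 0.563  -0.0154  0.104 ] mid [0.5747 0.0325 0.104 ] len 0.09868879947786613 yaw -13.733764107771764
top pf [0.7097 0.052  0.104 ] [ 0.6883 -0.0439  0.104 ] mid [0.699  0.0041 0.104 ] len 0.09820288126252955 yaw -12.574568074396165
top stop [0.7564 0.1145 0.096 ] [ 0.7086 -0.1662  0.096 ] mid [ 0.7325 -0.0259  0.096 ] len 0.28477284804157194 yaw -9.659766369596495
top tin [ 0.64   -0.1426  0.155 ] [ 0.64   -0.1426  0.155 ] mid [ 0.64   -0.1426  0.155 ] len 0.0 yaw -0.0
top stick [0.4666 0.0583 0.103 ] [0.5717 0.0377 0.103 ] mid [0.5192 0.048  0.103 ] len 0.10709744198699973 yaw 78.91890914562003
```

```bash
cat >> h.py <<'E'
from scipy.spatial.transform import Rotation as Rn
def cur():
    s=state(); w,x,y,z=s['tool_rot']; return s,np.array(s['tool_pos']),Rn.from_quat([x,y,z,w])
def target(yaw,roll=0):  # tool z along yaw dir horizontal, tool y up, then roll about tool z (deg)
    u=np.array([np.cos(np.radians(yaw)),np.sin(np.radians(yaw)),0]); y=np.array([0,0,1.])
    return Rn.from_matrix(np.c_[np.cross(y,u),y,u])*Rn.from_euler('z',roll,degrees=True)
def delta(p,R):
    s,p0,R0=cur(); return np.round(np.r_[(np.array(p)-p0)*1e3,(R*R0.inv()).as_rotvec(degrees=True)],1)
E
python3 - <<'E'
from h import *
print(delta([.46,-.12,.30],target(-13.4)))
E
```

```text
[338.3 365.   68.7 -65.9 -66.7  48.6]
```

>>> {"fn": "send_rows", "kwargs": {"rows": [[170,180,69,-33,-33,24],[170,180,69,-33,-33,24],[170,180,69,-33,-33,24],[170,180,69,-33,-33,24],[170,180,69,-33,-33,24],[338,365,69,-66,-67,49],[338,365,69,-66,-67,49],[338,365,69,-66,-67,49],[338,365,69,-66,-67,49],[338,365,69,-66,-67,49],[338,365,69,-66,-67,49],[338,365,69,-66,-67,49]], "claw": 85, "grip_force": 110}}

```text
time: 2.5
tool_pos: [0.5368, -0.1433, 0.4053]
tool_rot: [0.536, 0.568, 0.455, 0.427]
wrist_force: [0.7, 0.5, -1.0]
gripper_width: 0.085
```

Run:
```python
from h import *
s,p,R=cur();print(s['time'],p,np.round(s['q'],3),R.as_matrix().round(3))
print(delta([.535,-.05,.20],target(-13.4)),delta([.535,-.05,.092],target(-13.4)),delta([.544,.041,.092],target(-13.4)))
```

```text
2.5 [ 0.53679467 -0.14326265  0.40526015] [-0.306 -0.222 -1.086 -0.804  0.083  1.562] [[ 0.221  0.059  0.974]
 [ 0.975 -0.01  -0.221]
 [-0.004  0.998 -0.06 ]]
[  -1.8   93.3 -205.3   -0.6   -3.4   -0.6] [  -1.8   93.3 -313.3   -0.6   -3.4   -0.6] [   7.2  184.3 -313.3   -0.6   -3.4   -0.6]
```

```bash
cat >> h.py <<'E'
def pose(G,yaw,al,be=15,back=0):
    """grasp point at G (minus back along tool z); roll al about stick axis (+ = body right), lean be"""
    a,b=np.radians([yaw,be]); u=np.array([np.cos(a),np.sin(a),0]); L=np.array([-np.sin(a),np.cos(a),0])
    z=np.sin(b)*u-np.cos(b)*np.array([0,0,1.])
    R=Rn.from_rotvec(np.radians(al)*u)*Rn.from_matrix(np.c_[np.cross(L,z),L,z])
    return np.array(G)+R.apply([0,0,1])*(.019-back),R
def show(*poses):
    for p in poses: print(delta(*p).round(0).astype(int).tolist())
E
python3 - <<'E'
from h import *
G=[.510,.049,.092]
p,R=pose(G,-13.4,-45,back=.1)
show(([.45,-.02,.36],R),(p,R))
E
```

```text
[-87, 123, -45, -87, 106, 38]
[-34, 251, -258, -87, 106, 38]
```

>>> {"fn": "send_rows", "kwargs": {"rows": [[-87,123,-45,-29,35,13],[-87,123,-45,-29,35,13],[-87,123,-45,-29,35,13],[-87,123,-45,-29,35,13],[-87,123,-45,-29,35,13],[-87,123,-45,-58,70,25],[-87,123,-45,-58,70,25],[-87,123,-45,-58,70,25],[-87,123,-45,-58,70,25],[-87,123,-45,-87,106,38],[-87,123,-45,-87,106,38],[-87,123,-45,-87,106,38],[-87,123,-45,-87,106,38],[-87,123,-45,-87,106,38],[-87,123,-45,-87,106,38],[-87,123,-45,-87,106,38],[-87,123,-45,-87,106,38]]}}

```text
time: 4.62
tool_pos: [0.4494, -0.0207, 0.3613]
tool_rot: [0.074, 0.06, 0.916, -0.389]
wrist_force: [-0.7, 0.2, 0.2]
gripper_width: 0.0851
```

Run:
```python
from h import *
G=[.510,.049,.092]
s,p,R=cur();print(s['time'],p,np.round(s['q'],3))
show(pose(G,-13.4,-45,back=.1),pose(G,-13.4,-45))
```

```text
4.625 [ 0.4494359  -0.02068969  0.36128481] [ 0.44   0.227  0.064  1.727 -0.764  0.7  ]
[53, 128, -214, 0, 0, 0]
[62, 56, -282, 0, 0, 0]
```

>>> {"fn": "send_rows", "kwargs": {"rows": [[53,128,-100,0,0,0],[53,128,-100,0,0,0],[53,128,-100,0,0,0],[53,128,-160,0,0,0],[53,128,-214,0,0,0],[53,128,-214,0,0,0],[53,128,-214,0,0,0],[53,128,-214,0,0,0]]}}

```text
time: 5.62
tool_pos: [0.5038, 0.1079, 0.1502]
tool_rot: [0.077, 0.061, 0.916, -0.388]
wrist_force: [-0.2, 0.6, 0.8]
gripper_width: 0.0849
```

Run:
```python
from h import *
G=[.510,.049,.092]
s,p,R=cur();print(s['time'],p,np.round(s['q'],3))
show(pose(G,-13.4,-45,back=.1),pose(G,-13.4,-45))
a=cams.camera('side')['pixels'][70:330,110:430];b=cams.camera('top')['pixels'][80:340,130:450]
b=cv2.convertScaleAbs(b,alpha=1.8)
cv2.imwrite('pics/c1.png',np.hstack([cv2.resize(i,None,fx=1.25,fy=1.25,interpolation=3) for i in (a,b)])[:,:,::-1])
```

```text
5.625 [0.5037975  0.10790423 0.15017095] [ 0.602  0.608  0.065  1.477 -0.703  0.902]
[-1, 0, -3, 0, 0, 0]
[8, -73, -71, 0, 0, 0]
```

View pics/c1.png

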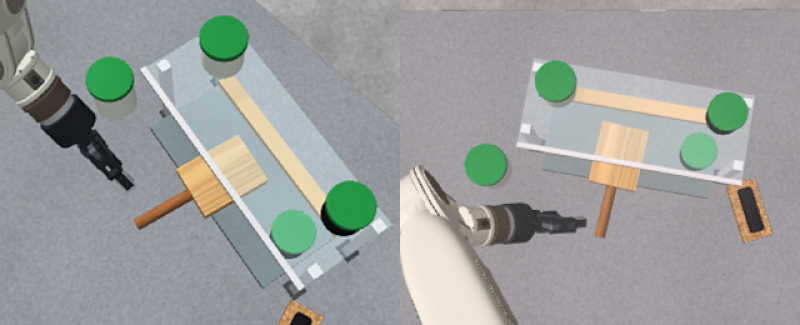

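Left view: the gripper comes in from the left at 45°, tip at about (130,185), with the stick from (138,224) to (188,198). In the top view the tip is at (583,223) and the stick at (600,235)–(610,188). It is lined up and clear of the shelf.

>>> {"fn": "send_rows", "kwargs": {"rows": [[4,-36,-36,0,0,0],[8,-73,-71,0,0,0],[8,-73,-71,0,0,0],[8,-73,-71,0,0,0],[8,-73,-71,0,0,0]]}}

```text
time: 6.35
tool_pos: [0.5127, 0.0361, 0.0797]
tool_rot: [0.078, 0.061, 0.917, -0.387]
wrist_force: [-0.3, 0.1, 0.4]
gripper_width: 0.0851
```

>>> {"fn": "send_rows", "kwargs": {"rows": [[0,0,0,0,0,0],[0,0,0,0,0,0],[0,0,0,0,0,0],[0,0,0,0,0,0],[0,0,0,0,0,0],[0,0,0,0,0,0],[0,0,0,0,0,0],[0,0,0,0,0,0]], "claw": 0, "grip_force": 110}}

```text
time: 7.35
tool_pos: [0.5127, 0.0362, 0.0797]
tool_rot: [0.077, 0.061, 0.917, -0.387]
wrist_force: [0.9, 1.1, -0.0]
gripper_width: 0.0188
```

```bash
cat >> h.py <<'E'
def flip(al,dG,dyaw=0,yaw=-13.4):
    """from the current pose: roll by al about stick axis through grasp point, which shifts dG(mm)"""
    s,p0,R0=cur(); g=p0-R0.apply([0,0,.019]); a=np.radians(yaw)
    R=Rn.from_rotvec([0,0,np.radians(dyaw)])*Rn.from_rotvec(np.radians(al)*np.array([np.cos(a),np.sin(a),0]))*R0
    return g+np.array(dG)/1e3+R.apply([0,0,.019]),R
E
python3 - <<'E'
from h import *
s,p,R=cur();print(s['time'],p,np.round(s['q'],3),s['wrist_force'],s['gripper_width'])
print(p-R.apply([0,0,.019]))
show(*[flip(a,[0,0,z]) for a,z in [(0,20),(0,52)]+[(a,52) for a in range(9,91,9)]+[(90,45),(90,38)]])
E
```

```text
7.35 [0.51267384 0.03619049 0.07966051] [ 0.484  0.622 -0.119  1.181 -0.749  0.756] [ 0.93089202  1.07949457 -0.02501679] 0.018806569528741345
[0.5108746  0.04986196 0.0927316 ]
[0, 0, 20, 0, 0, 0]
[0, 0, 52, 0, 0, 0]
[0, 2, 50, 9, -2, 0]
[1, 4, 49, 18, -4, 0]
[2, 7, 48, 26, -6, 0]
[2, 10, 47, 35, -8, 0]
[3, 13, 47, 44, -10, 0]
[4, 16, 47, 52, -12, 0]
[4, 18, 48, 61, -15, 0]
[5, 21, 49, 70, -17, 0]
[6, 23, 50, 79, -19, 0]
[6, 25, 52, 88, -21, 0]
[6, 25, 45, 88, -21, 0]
[6, 25, 38, 88, -21, 0]
```

>>> {"fn": "send_rows", "kwargs": {"rows": [[0,0,8,0,0,0],[0,0,16,0,0,0],[0,0,24,0,0,0],[0,0,32,0,0,0],[0,0,40,0,0,0],[0,0,46,0,0,0],[0,0,52,0,0,0],[0,0,52,0,0,0],[0,0,52,0,0,0]]}}

```text
time: 8.48
tool_pos: [0.5125, 0.0362, 0.1315]
tool_rot: [0.077, 0.061, 0.917, -0.387]
wrist_force: [0.3, -1.5, -1.8]
gripper_width: 0.0191
```

Run:
```python
from h import *
s,p,R=cur();print(s['time'],p,s['wrist_force'],s['ft_torque'],s['gripper_width'])
a=cams.camera('side')['pixels'][90:330,180:440]
cv2.imwrite('pics/c2.png',cv2.resize(a,(650,600))[:,:,::-1])
for n in ['side','top']:
  if n=='top': cams.camera(n)
  for k in ['panel_centre','stick_mid']: print(n,k,[(np.round(x['point'],4),round(x['confidence'],2)) for x in mark_of(n,k)[:1]])
show(*[flip(a,[0,0,z]) for a,z in [(a,0) for a in range(9,91,9)]+[(90,-7),(90,-14)]])
```

```text
8.475 [0.5125472  0.03615283 0.13147524] [ 0.32888298 -1.5186819  -1.82328298] [ 1.06727872  0.32333515 -0.01007771] 0.019146839677610005
side panel_centre [(array([0.6379, 0.0149, 0.1453]), 0.89)]
side stick_mid [(array([0.5213, 0.0463, 0.141 ]), 0.66)]
top panel_centre [(array([0.638 , 0.0172, 0.1394]), 0.89)]
top stick_mid [(array([0.519 , 0.0446, 0.1392]), 0.67)]
[0, 2, -2, 9, -2, 0]
[1, 4, -3, 18, -4, 0]
[2, 7, -4, 26, -6, 0]
[2, 10, -5, 35, -8, 0]
[3, 13, -5, 44, -10, 0]
[4, 16, -5, 52, -12, 0]
[4, 18, -4, 61, -15, 0]
[5, 21, -3, 70, -17, 0]
[6, 23, -2, 79, -19, 0]
[6, 25, 0, 88, -21, 0]
[6, 25, -7, 88, -21, 0]
[6, 25, -14, 88, -21, 0]
```

View pics/c2.png

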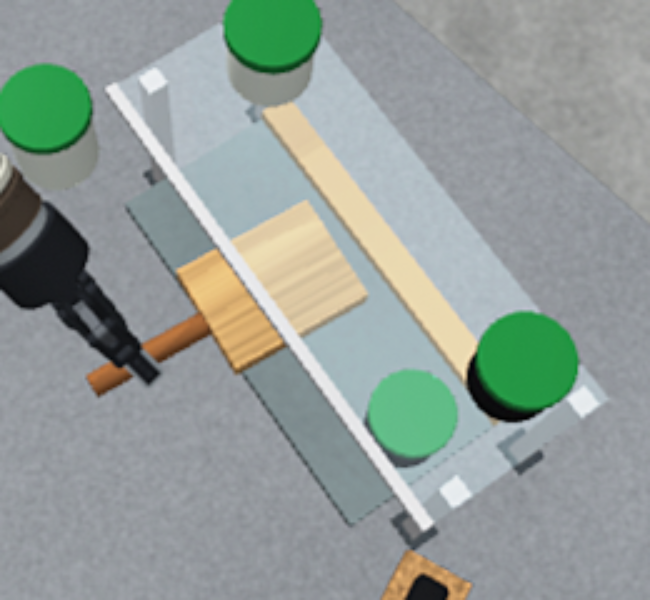

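The slab hangs level at about z 0.143 (mark points agree) and clear of the shelf; its corners are near (180,270), (240,370), (365,295) and (307,203). Now I roll it to upright.

>>> {"fn": "send_rows", "kwargs": {"rows": [[0,2,-2,9,-2,0],[1,4,-3,18,-4,0],[2,7,-4,26,-6,0],[2,10,-5,35,-8,0],[3,13,-5,44,-10,0],[4,16,-5,52,-12,0],[4,18,-4,61,-15,0],[5,21,-3,70,-17,0],[6,23,-2,79,-19,0],[6,25,0,88,-21,0],[6,25,0,88,-21,0],[6,25,0,88,-21,0],[6,25,0,88,-21,0]]}}

```text
time: 10.4
tool_pos: [0.5191, 0.0617, 0.1323]
tool_rot: [0.164, 0.159, 0.901, 0.37]
wrist_force: [0.1, 0.9, -2.2]
gripper_width: 0.019
```

Run:
```python
from h import *
s,p,R=cur();print(s['time'],p,s['wrist_force'],s['gripper_width'],np.round(s['q'],3))
g=p-R.apply([0,0,.019]);print(g)
print(delta(*pose(g,-13.4,45)),delta(*pose(g,-13.4,46.5)))
a=cams.camera('side')['pixels'][90:330,180:440]
cv2.imwrite('pics/c3.png',cv2.resize(a,(650,600))[:,:,::-1])
```

```text
10.4 [0.51909879 0.06172041 0.1322617 ] [ 0.05824607  0.86793695 -2.20473613] 0.018994539637989184 [-0.306  0.238 -0.604  0.428  0.789  0.17 ]
[0.51125566 0.05006128 0.14505037]
[-0.1 -0.2 -0.2 -0.9  0.   0.2] [ 0.   0.2  0.2  0.6 -0.3  0.2]
```

View pics/c3.png

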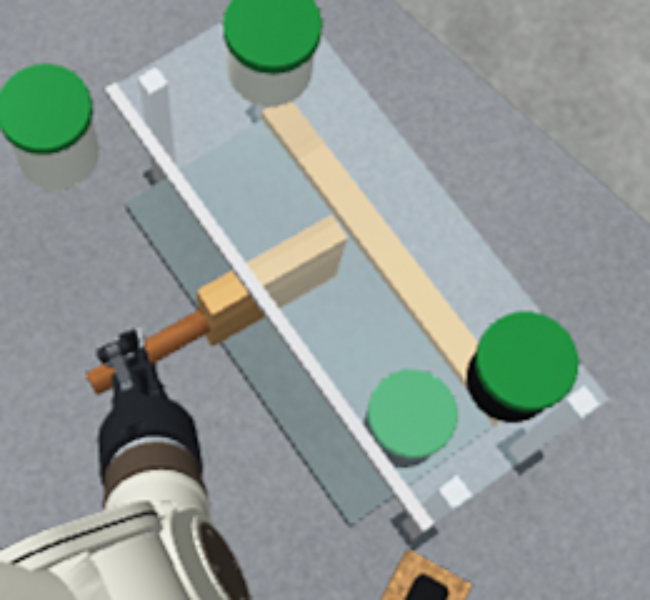

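Upright between deck and shelf: top edge runs from (210,295) to (335,220), clear of the aluminium edge and the tin. Lowering onto the deck.

>>> {"fn": "send_rows", "kwargs": {"rows": [[0,0,-5,0,0,0],[0,0,-10,0,0,0],[0,0,-12,0,0,0],[0,0,-13,0,0,0],[0,0,-14,0,0,0],[0,0,-14,0,0,0],[0,0,-14,0,0,0]]}}

```text
time: 11.32
tool_pos: [0.5192, 0.0618, 0.1185]
tool_rot: [0.164, 0.159, 0.901, 0.37]
wrist_force: [-0.2, 0.1, -0.6]
gripper_width: 0.0188
```

>>> {"fn": "send_rows", "kwargs": {"rows": [[0,0,-1,0,0,0],[0,0,-1,0,0,0],[0,0,-1,0,0,0]]}}

```text
time: 11.7
tool_pos: [0.5193, 0.062, 0.1179]
tool_rot: [0.164, 0.159, 0.9, 0.37]
wrist_force: [-2.0, 0.8, 1.9]
gripper_width: 0.0189
```

>>> {"fn": "send_rows", "kwargs": {"rows": [[0,0,0,0,0,0],[0,0,0,0,0,0],[0,0,0,0,0,0]], "claw": 26}}

```text
time: 12.08
tool_pos: [0.5195, 0.0618, 0.1179]
tool_rot: [0.164, 0.159, 0.9, 0.37]
wrist_force: [-0.4, -0.1, 0.0]
gripper_width: 0.0259
```

>>> {"fn": "send_rows", "kwargs": {"rows": [[0,0,0,0,0,0],[0,0,0,0,0,0],[0,0,0,0,0,0],[0,0,0,0,0,0],[0,0,0,0,0,0]], "claw": 85}}

```text
time: 12.7
tool_pos: [0.5195, 0.0618, 0.1179]
tool_rot: [0.164, 0.159, 0.9, 0.37]
wrist_force: [0.2, -0.4, 0.1]
gripper_width: 0.0848
```

Run:
```python
from h import *
s,p,R=cur();print(s['time'],p,s['wrist_force'],s['gripper_width'])
c=cams.camera('side');a=c['pixels'][90:330,180:440]
cv2.imwrite('pics/c4.png',cv2.resize(a,(650,600))[:,:,::-1])
for n in ['side','top']:
  if n=='top': cams.camera(n)
  for k in ['panel_centre','stick_mid']: print(n,k,[(np.round(x['point'],4),round(x['confidence'],2)) for x in mark_of(n,k)[:1]])
g=p-R.apply([0,0,.019]);print(g)
show(pose(g,-13.4,46,back=.12),pose(g+[0,0,.15],-13.4,46,back=.12),pose(g+[0,0,.15],-13.4,-45,back=.12),pose(g,-13.4,-45,back=.12),pose(g,-13.4,-45))
```

```text
12.7 [0.51950383 0.06178354 0.11786198] [ 0.21889135 -0.44893546  0.09544285] 0.0848102929636481
side panel_centre [(array([0.6385, 0.0191, 0.1303]), 0.97)]
side stick_mid [(array([0.5194, 0.047 , 0.1297]), 0.69)]
top panel_centre [(array([0.6373, 0.0241, 0.1283]), 0.89)]
top stick_mid [(array([0.5221, 0.0471, 0.1263]), 0.92)]
[0.51164497 0.05011523 0.13063261]
[-50, -74, 80, 0, 0, 0]
[-50, -74, 230, 0, 0, 0]
[-17, 62, 232, -88, 21, 0]
[-17, 62, 82, -88, 21, 0]
[-6, -26, 0, -88, 21, 0]
```

View pics/c4.png

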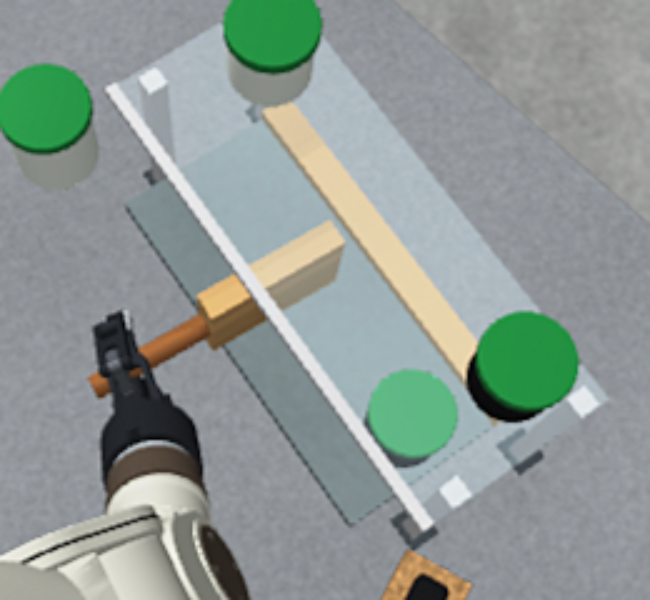

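The slab stands freely on its long edge: top edge from (210,295) to (335,225), with the gripper open around the stick. Retreating, going over the top and coming in on the left side.

>>> {"fn": "send_rows", "kwargs": {"rows": [[-25,-37,40,0,0,0],[-50,-74,80,0,0,0],[-50,-74,80,0,0,0],[-50,-74,150,0,0,0],[-50,-74,230,0,0,0],[-50,-74,230,0,0,0],[-50,-74,230,0,0,0],[-33,0,232,-44,10,0],[-33,0,232,-44,10,0],[-33,0,232,-44,10,0],[-33,0,232,-44,10,0],[-33,0,232,-44,10,0],[-17,62,232,-88,21,0],[-17,62,232,-88,21,0],[-17,62,232,-88,21,0],[-17,62,232,-88,21,0],[-17,62,232,-88,21,0],[-17,62,232,-88,21,0]]}}

```text
time: 15.25
tool_pos: [0.5024, 0.1242, 0.3477]
tool_rot: [0.076, 0.058, 0.917, -0.388]
wrist_force: [-0.3, -0.1, -0.3]
gripper_width: 0.0848
```

Run:
```python
from h import *
s,p,R=cur();print(s['time'],p,np.round(s['q'],3))
g=[.5115,.0498,.131]
show(pose(g,-13.4,-45,back=.12),pose(g,-13.4,-45))
```

```text
15.25 [0.50236562 0.1242274  0.34771012] [ 0.626  0.508  0.424  1.953 -0.693  0.924]
[0, -1, -148, 0, 0, 0]
[11, -88, -230, 0, 0, 0]
```

>>> {"fn": "send_rows", "kwargs": {"rows": [[0,0,-50,0,0,0],[0,0,-100,0,0,0],[0,-1,-148,0,0,0],[0,-1,-148,0,0,0],[0,-1,-148,0,0,0],[6,-45,-189,0,0,0],[11,-88,-230,0,0,0],[11,-88,-230,0,0,0],[11,-88,-230,0,0,0],[11,-88,-230,0,0,0]]}}

```text
time: 16.5
tool_pos: [0.5152, 0.0379, 0.1198]
tool_rot: [0.078, 0.059, 0.917, -0.387]
wrist_force: [-0.1, -0.2, 0.3]
gripper_width: 0.0851
```

Run:
```python
from h import *
s,p,R=cur();print(s['time'],p,p-R.apply([0,0,.019]),s['wrist_force'])
```

```text
16.5 [0.51518897 0.03793845 0.11984664] [0.51332655 0.0515854  0.1329345 ] [-0.14136842 -0.18066828  0.33982627]
```

>>> {"fn": "send_rows", "kwargs": {"rows": [[-1,-1,-2,0,0,0],[-1,-1,-2,0,0,0],[-1,-1,-2,0,0,0],[-1,-1,-2,0,0,0],[-1,-1,-2,0,0,0],[-1,-1,-2,0,0,0],[-1,-1,-2,0,0,0],[-1,-1,-2,0,0,0],[-1,-1,-2,0,0,0],[-1,-1,-2,0,0,0]], "claw": 0, "grip_force": 110}}

```text
time: 17.75
tool_pos: [0.5142, 0.0369, 0.1178]
tool_rot: [0.078, 0.059, 0.917, -0.387]
wrist_force: [0.6, 1.8, -0.5]
gripper_width: 0.0194
```

Run:
```python
from h import *
s,p,R=cur();print(s['time'],p,p-R.apply([0,0,.019]),s['wrist_force'],s['gripper_width'])
c=cams.camera('side');a=c['pixels'][90:330,180:440]
cv2.imwrite('pics/c5.png',cv2.resize(a,(650,600))[:,:,::-1])
for n in ['side','top']:
  if n=='top': cams.camera(n)
  for k in ['panel_centre','stick_mid']: print(n,k,[(np.round(x['point'],4),round(x['confidence'],2)) for x in mark_of(n,k)[:1]])
show(*[flip(a,[0,0,z]) for a,z in [(0,7),(0,14)]+[(a,14) for a in range(9,91,9)]])
```

```text
17.75 [0.51424092 0.03692509 0.11783553] [0.51237781 0.05057186 0.13092348] [ 0.64171076  1.80211875 -0.50320132] 0.0194146994512732
side panel_centre [(array([0.6387, 0.0179, 0.1321]), 0.96)]
side stick_mid [(array([0.522 , 0.0457, 0.1263]), 0.67)]
top panel_centre [(array([0.6385, 0.0218, 0.13  ]), 0.76)]
top stick_mid [(array([0.5201, 0.0453, 0.1262]), 0.71)]
[0, 0, 7, 0, 0, 0]
[0, 0, 14, 0, 0, 0]
[0, 2, 12, 9, -2, 0]
[1, 4, 11, 18, -4, 0]
[2, 7, 10, 26, -6, 0]
[2, 10, 9, 35, -8, 0]
[3, 13, 9, 44, -10, 0]
[4, 16, 9, 52, -12, 0]
[4, 18, 10, 61, -15, 0]
[5, 21, 11, 70, -17, 0]
[6, 23, 12, 79, -19, 0]
[6, 25, 14, 88, -21, 0]
```

View pics/c5.png

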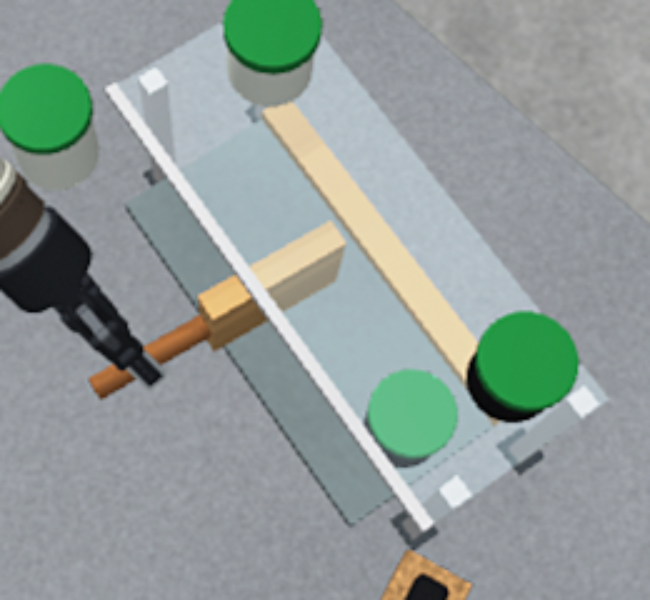

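Still upright with the same outline; the stick is regripped from the left at about (150,375). Second quarter turn next.

>>> {"fn": "send_rows", "kwargs": {"rows": [[0,0,7,0,0,0],[0,0,14,0,0,0],[0,2,12,9,-2,0],[1,4,11,18,-4,0],[2,7,10,26,-6,0],[2,10,9,35,-8,0],[3,13,9,44,-10,0],[4,16,9,52,-12,0],[4,18,10,61,-15,0],[5,21,11,70,-17,0],[6,23,12,79,-19,0],[6,25,14,88,-21,0],[6,25,14,88,-21,0],[6,25,14,88,-21,0]]}}

```text
time: 19.8
tool_pos: [0.5204, 0.0616, 0.1319]
tool_rot: [0.166, 0.159, 0.9, 0.37]
wrist_force: [0.6, 0.3, -2.0]
gripper_width: 0.0192
```

Run:
```python
from h import *
s,p,R=cur();g=p-R.apply([0,0,.019]);print(s['time'],p,g,s['wrist_force'],s['gripper_width'])
# yaw by +4 about panel centre (0.6375,0.0195): grasp shift
for n in ['side','top']:
  c=cams.camera(n)
  for k in ['panel_centre','stick_mid']: print(n,k,[(np.round(x['point'],4),round(x['confidence'],2)) for x in mark_of(n,k)[:1]])
pc=np.array([.6385,.0190,g[2]]); 
d=((Rn.from_euler('z',4,degrees=True).apply(g-pc)+pc)-g)*1e3; print(d)
show(flip(0,d,4),flip(0,d+[0,0,-45],4),flip(0,d+[0,0,-51],4))
```

```text
19.8 [0.52038415 0.06163147 0.13193086] [0.51248163 0.04999126 0.14470018] [ 0.57522945  0.26599984 -2.04207702] 0.01917278510750715
side panel_centre [(array([0.6406, 0.0202, 0.144 ]), 0.63)]
side stick_mid [(array([0.5224, 0.0489, 0.143 ]), 0.98)]
top panel_centre [(array([0.6417, 0.0223, 0.145 ]), 0.56)]
top stick_mid [(array([0.5218, 0.0483, 0.1424]), 0.57)]
[-1.85486688 -8.86609038  0.        ]
[-3, -8, 0, 0, 0, 4]
[-3, -8, -45, 0, 0, 4]
[-3, -8, -51, 0, 0, 4]
```

>>> {"fn": "send_rows", "kwargs": {"rows": [[-1,-4,-8,0,0,2],[-3,-8,-16,0,0,4],[-3,-8,-24,0,0,4],[-3,-8,-32,0,0,4],[-3,-8,-40,0,0,4],[-3,-8,-46,0,0,4],[-3,-8,-49,0,0,4],[-3,-8,-49,0,0,4],[-3,-8,-49,0,0,4]]}}

```text
time: 21.22
tool_pos: [0.5177, 0.0545, 0.0837]
tool_rot: [0.153, 0.127, 0.905, 0.376]
wrist_force: [-0.0, -0.1, -2.0]
gripper_width: 0.0193
```

Run:
```python
from h import *
s,p,R=cur();g=p-R.apply([0,0,.019]);print(s['time'],p,g,s['wrist_force'],s['gripper_width'])
c=cams.camera('side');a=c['pixels'][90:330,180:440]
cv2.imwrite('pics/c6.png',cv2.resize(a,(650,600))[:,:,::-1])
cams.camera('top')
for n in ['side','top']:
  for k in ['panel_centre','stick_mid']: print(n,k,[(np.round(x['point'],4),round(x['confidence'],2)) for x in mark_of(n,k)[:1]])
```

```text
21.225 [0.51770715 0.05451888 0.08368546] [0.51063098 0.04232217 0.09641998] [-0.00842377 -0.06558082 -2.01353931] 0.019256819461301155
side panel_centre [(array([0.6425, 0.0204, 0.0974]), 0.86)]
side stick_mid [(array([0.5206, 0.0412, 0.0943]), 0.63)]
top panel_centre [(array([0.6404, 0.0214, 0.0959]), 0.93)]
top stick_mid []
```

View pics/c6.png

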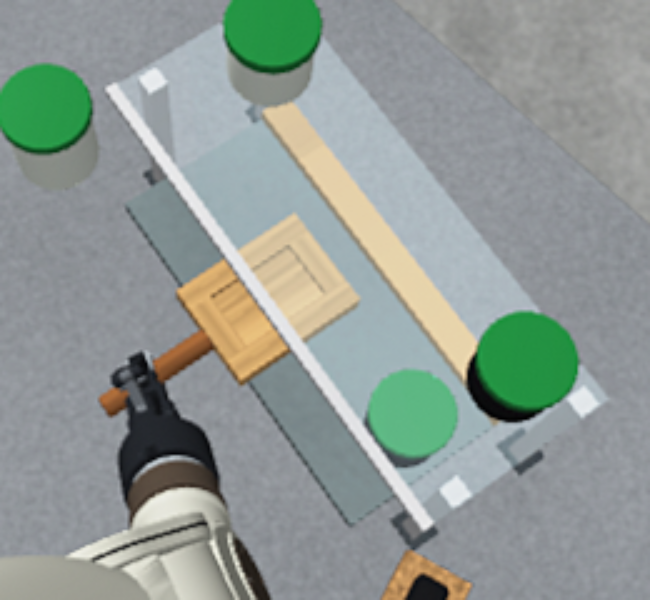

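Moulded face up, corners (180,292), (240,380), (357,298) and (295,215), parallel to the stop and about 4 mm above the deck. I now carry it back, lower it and push it gently home.

>>> {"fn": "send_rows", "kwargs": {"rows": [[5,-1,-1,0,0,0],[10,-2,-2,0,0,0],[15,-3,-2,0,0,0],[20,-3,-2,0,0,0],[25,-4,-2,0,0,0],[25,-4,-3,0,0,0],[25,-4,-4,0,0,0],[25,-4,-4,0,0,0]]}}

```text
time: 22.52
tool_pos: [0.543, 0.0505, 0.0801]
tool_rot: [0.154, 0.126, 0.905, 0.376]
wrist_force: [1.2, 0.0, -1.2]
gripper_width: 0.019
```

>>> {"fn": "send_rows", "kwargs": {"rows": [[2,0,0,0,0,0],[4,-1,0,0,0,0],[4,-1,0,0,0,0],[4,-1,0,0,0,0]]}}

```text
time: 23.02
tool_pos: [0.547, 0.0495, 0.0801]
tool_rot: [0.154, 0.126, 0.905, 0.376]
wrist_force: [0.2, 0.6, -1.1]
gripper_width: 0.0193
```

>>> {"fn": "send_rows", "kwargs": {"rows": [[1,0,0,0,0,0],[2,0,0,0,0,0],[3,0,0,0,0,0],[3,0,0,0,0,0]]}}

```text
time: 23.52
tool_pos: [0.5502, 0.0494, 0.08]
tool_rot: [0.154, 0.126, 0.905, 0.376]
wrist_force: [-0.8, 0.1, 0.3]
gripper_width: 0.0193
```

>>> {"fn": "send_rows", "kwargs": {"rows": [[1,0,0,0,0,0],[2,0,0,0,0,0],[2,0,0,0,0,0]]}}

```text
time: 23.9
tool_pos: [0.5524, 0.0493, 0.0801]
tool_rot: [0.154, 0.126, 0.905, 0.376]
wrist_force: [-0.1, 0.6, -0.8]
gripper_width: 0.0192
```

>>> {"fn": "send_rows", "kwargs": {"rows": [[1,0,0,0,0,0],[2,0,0,0,0,0],[2,0,0,0,0,0]]}}

```text
time: 24.28
tool_pos: [0.5531, 0.05, 0.0798]
tool_rot: [0.153, 0.127, 0.905, 0.377]
wrist_force: [-5.9, -0.9, 2.3]
gripper_width: 0.0196
```

>>> {"fn": "send_rows", "kwargs": {"rows": [[1,0,0,0,0,0],[2,0,0,0,0,0],[2,0,0,0,0,0]]}}

```text
time: 24.65
tool_pos: [0.5534, 0.0508, 0.0797]
tool_rot: [0.151, 0.127, 0.905, 0.378]
wrist_force: [-8.6, -0.9, 5.5]
gripper_width: 0.0189
```

It has touched the stop (8.6 N, travel about 36 mm as worked out). Releasing and looking.

>>> {"fn": "send_rows", "kwargs": {"rows": [[0,0,0,0,0,0],[0,0,0,0,0,0],[0,0,0,0,0,0],[0,0,0,0,0,0]], "claw": 30}}

```text
time: 25.15
tool_pos: [0.5537, 0.0507, 0.0799]
tool_rot: [0.151, 0.127, 0.905, 0.378]
wrist_force: [0.4, 0.9, -0.5]
gripper_width: 0.0299
```

>>> {"fn": "send_rows", "kwargs": {"rows": [[0,0,0,0,0,0],[0,0,0,0,0,0],[0,0,0,0,0,0],[0,0,0,0,0,0],[-18,-25,25,0,0,0],[-50,-74,80,0,0,0],[-50,-74,80,0,0,0],[-70,-100,120,0,0,0],[-70,-100,120,0,0,0],[-70,-100,120,0,0,0]], "claw": 80}}

```text
time: 26.4
tool_pos: [0.4837, -0.0494, 0.1996]
tool_rot: [0.152, 0.127, 0.905, 0.377]
wrist_force: [0.0, 0.7, -1.1]
gripper_width: 0.0802
```

Run:
```python
from h import *
np.set_printoptions(precision=4,suppress=True)
s,p,R=cur();print(s['time'],p,s['wrist_force'])
A=cams.camera('side')['pixels'][90:330,180:440];
B=cams.camera('top')['pixels'][110:300,190:450]
cv2.imwrite('pics/c7.png',cv2.resize(A,(650,600))[:,:,::-1])
cv2.imwrite('pics/c8.png',cv2.convertScaleAbs(cv2.resize(B,(780,570)),alpha=1.8)[:,:,::-1])
a=np.radians(-9.5);u=np.array([np.cos(a),np.sin(a)]);L=np.array([-u[1],u[0]]);D=np.array([.601,.0027])
for n in ['side','top']:
  P={}
  for k in ['panel_centre','stick_mid']:
    r=mark_of(n,k)
    if r: P[k]=np.array(r[0]['point']); d=P[k][:2]-D; print(n,k,P[k],r[0]['confidence'],'rack',d@u,d@L)
  if len(P)==2: d=P['panel_centre']-P['stick_mid']; print('yaw rel',np.degrees(np.arctan2(d[1],d[0]))+9.5)
```

```text
26.4 [ 0.4837 -0.0494  0.1996] [ 0.022   0.7235 -1.1365]
side stick_mid [0.5534 0.0372 0.0931] 0.8 rack -0.05264133703536557 0.02617058721406623
top stick_mid [0.5547 0.0378 0.0885] 0.7 rack -0.05145819431688361 0.026976920462607447
```

View pics/c7.png

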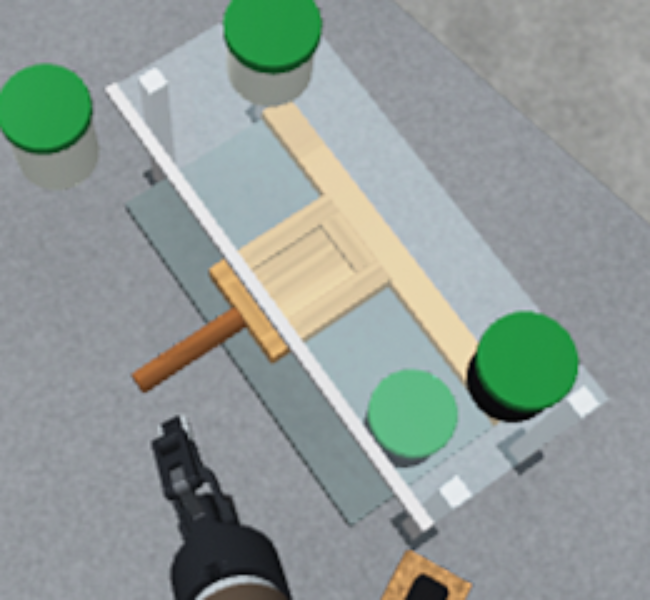

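View pics/c8.png

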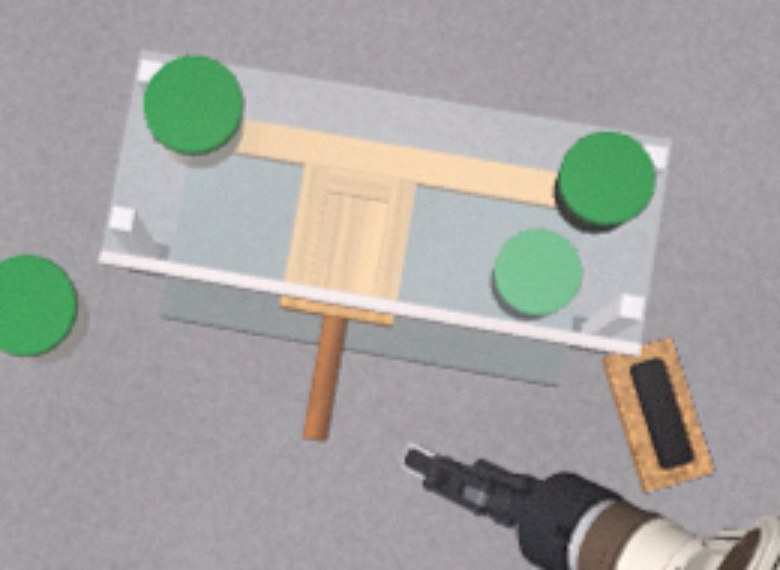

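The slab lies moulded face up. Its far edge meets the stop (side view from (330,200) to (388,280)), and its near edge in the top view, (282,305)–(392,322), is parallel to the deck front within about 1°. The tins and block have not moved and the gripper is clear.

```bash
python3 -c "
from h import *
print(sign_off())"
```

```text
the job is handed in; nothing more can be done
None
```

The drawer front is turned over under the shelf and lies moulded face up against the wooden stop. I handed the job in at about 26.5 s; the sign-off gives no verdict.

**How it was done:** I gripped the stick at 45° from the left and lifted the slab. I turned it 90° to stand on its long edge, released it and regripped, then turned it another 90°. I lowered it, corrected its angle by about 4° and pushed it back until the contact force at the stop reached about 9 N. Then I let go and backed off.

**Last checks:**
- **Position:** `stick_mid` was at x -51 to -53 mm and y about +26 mm in the deck frame, so the centre is at about x = 68 mm (home is 70).
- **Squareness:** the near edge is parallel to the deck front within about 1°.
- **Surroundings:** the tins and sanding block look unmoved, and the gripper is clear of everything.

**What did not work:**
- **Final look:** the network did not find `panel_centre` in either last picture, so the centre position comes from the stick and from what the pictures show.
- **First plan:** gripping along the stick with the tool level proved out of the arm's reach, which is why I used two quarter turns.

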